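# Push the spacer row home on the sensor rail and take the reading

## Robot

A 6-joint arm with a two-finger parallel gripper is mounted at the origin on the work surface. World frame = base frame: x ahead of the robot, y to its left, z up, the work surface at z = 0. Lengths are in m, angles in degrees, forces in N, time in s.
With the tool pointing down it reaches from about 0.35 to 0.8 m from the base axis. Payload 7.3 kg.
Tool frame: the origin (TCP) lies at the very end of the fingers, on their centre line; the grasp point (between the pads) lies 19 mm behind it; z points along the fingers, y is the direction in which the jaws open and shut (so a half turn about z gives the same grasp; the last joint's range is limited). The gripper opens to 85 mm and grips with 20 to 120 N. Pads are 22 mm wide; open, the fingers measure 114 mm over their backs; the gripper's body (76 mm by 85 mm) begins 54 mm behind the grasp point. The pads swing forward as they close: fully open they stand 13 mm farther back than shut.
Start: joints at [-78.037, 19.595, 87.324, -0, 73.075, -8.365], TCP at [0.182, -0.492, 0.231] pointing down, gripper open.
Joint ranges: [-145.02, 145.02], [-44.19, 115.74], [2.07, 154.8], [-57.11, 237.11], [16.16, 152.29], [-177.93, 177.93]. Speed limits (degrees/s): [147.25, 147.25, 180, 180, 180, 180].

## Interface

Orientations are given as a 3x3 rotation matrix whose columns are the frame's x, y, z axes.
In Python, from rig import ctrl gives the robot as it stands. The module is installed in compiled form; this text tells all that it offers.
- The arm moves only by the shell command python3 -m jog 'ROWS' [FORCE]. ROWS is a JSON object of lists of equal length, an entry for each row: "xyz": the shift along the world's x, y, z in mm, a list of three; "rotation": the turn, a rotation vector about the world's x, y, z in rad, a list of three; "fingers": the opening, from -1 (shut) to 1 (fully open), so that 0 is half open. In form: {"xyz": [[dx, dy, dz], ...], "rotation": [[ax, ay, az], ...], "fingers": [fingers, ...]}. A call has 1 to 5 rows; each row is the pose to reach, as a shift and turn from the pose commanded when the call began; what a row does not reach only later rows make up. A row lasts 1/8 s, in which the tool goes at most 62.5 mm and 10.7 degrees, less where a joint would pass 70% of its speed; a pose out of reach is approached as far as the arm can. A call with a gripper value outside its range is refused whole. The fingers move at their own pace and stop on an object; FORCE is the grip in N (left out, the last holds). Time passes only in rows, so rows that repeat a pose let the fingers close. It gives the time, the measured TCP pose, the force and the opening at its end, in the units of the state.
- ctrl.sense(): the state, without advancing time (a new reading comes with each control period).
- ctrl.snapshot(name): name is "scene" or "top" or "wrist"; returns a dict with "color" (384x512x3 uint8, red, green, blue), "range_z" (384x512 float32, m along the optical axis (not along the pixel's ray), 0 where there is no reading), "fx", "fy", "cx", "cy" (pixels), "camera_from_world" (4x4, takes a point from world to camera coordinates). Camera axes: x right, y up, looking along -z (the intrinsics and any distortion apply to the point x, -y, -z); pixel columns grow to the right and rows downward; lengths in m; the calibration is good to about 2 mm. A picture is of the moment at which its call begins.
- ctrl.finish_job(): hands the job in, once; it reports no verdict.
Trained networks look in a picture, given as the dict that the camera call returned (one of the last four; its "shot" number tells which), for a name from the list of things; names that differ only in an ending like _2 or _b are one class to them, and where a whole thing is asked for, a point or a joint stands for the part that bears it (a point fixed in the world has none). Each returns a list of dicts, best first, with "score" (0 to 1); they miss things now and then, are a little off and sometimes report something else, mostly with a low value. They report only what shows in the picture. A call takes as long as a camera call. They do not tell look-alikes from the thing itself.
- ctrl.spot_in(name, picture): "at" ([x, y, z] in m, in the coordinates of the camera as it stood for that picture, good to about 4 mm: the middle of the surface that is visible of it).
- ctrl.tip_of(name, picture): "at" ([x, y, z] in m, in the coordinates of the camera as it stood for that picture, good to about 4 mm: a listed point, or the origin of a listed thing).
The state is a dict: "clock": time; "joint_pos": joint angles; "joint_velocities": joint speeds; "tau": joint torques, N m; "tcp_pos": TCP position; "ee_rot": TCP orientation; "wrist_force": force on the tool from outside, world axes, zero at the start; "torque": the same for the moment, N m; "finger_gap": opening from 0.0 (shut) to 1.0 (fully open).
Only numpy, scipy, OpenCV 4.12 (cv2) and the standard library are available. Lean on these libraries where they do the work, as an engineer would, in place of code of your own. Each camera call takes 0.05 s, during which the arm holds its last target. There are 200 camera calls.

## Task

Push the row of four touching blocks along the rail as one train until the cream front block is fully home against the stop, pushing only on the blue block at the back, with nothing pinched or lifted, without ramming and without letting the row come apart. Then press the green button right down to take the reading, and let it go. Leave the red button, the spare block, the screwdriver and the ring alone.

Things in the scene. Friction and masses are not known exactly. Their poses are not given: they have to be found in the camera images.
- rail: fixed dark steel base plate 380 x 104 x 12 mm with a straight channel 59 mm wide between black guide strips (tops 22 mm above the bench). Origin: centre of the plate's underside, on the bench; x along the channel towards the stop, y across, z up. Channel floor 12 mm above the origin; the channel runs from x = -190 mm to the stop face at x = 120 mm, open and empty behind the blocks.
- stop_face (a point): middle of the stop face that the front block must meet, 32 mm above the bench; axes as the rail's. The stop is an upright dark steel wall 22 mm thick, 83 mm wide, top 64 mm above the bench, with a black sensor barrel (22 mm across) sticking out behind it; a small orange index marker is fixed on the edge of the plate
- target_block: the front block of the row, nearest the stop: cream plastic, 32 mm long along the rail (its x), 56 mm wide (its y), 40 mm high (its z), loose on the channel floor, 0.08 to 0.27 kg. Origin: centre of its underside; its x axis points to the stop when it stands square in the channel. The four stand touching in a row, 40 to 100 mm short of the stop.
- spacer_a: second block of the row, grey bare aluminium, 32 mm long along the rail (its x), 56 mm wide (its y), 40 mm high (its z), loose on the channel floor, 0.08 to 0.27 kg. Origin: centre of its underside; its x axis points to the stop when it stands square in the channel.
- spacer_b: third block of the row, grey bare aluminium, 32 mm long along the rail (its x), 56 mm wide (its y), 40 mm high (its z), loose on the channel floor, 0.08 to 0.27 kg. Origin: centre of its underside; its x axis points to the stop when it stands square in the channel.
- rear_block: the last block of the row, farthest from the stop: blue plastic, 32 mm long along the rail (its x), 56 mm wide (its y), 40 mm high (its z), loose on the channel floor, 0.08 to 0.27 kg. Origin: centre of its underside; its x axis points to the stop when it stands square in the channel.
- green_button (a joint): green push button, 28 mm across, upright spring button on top of the unit; 0 = up, 0.006 m = fully down (about 5 N), springs back when released
- green_button_top (a point): centre of the top face of the green button, on the unit that takes the reading; z up
- reading_unit: fixed grey box 75 x 85 x 40 mm with a small display and the green button; origin: centre of its underside
- red_button (a joint): red push button, 28 mm across, upright spring button on top of the unit; 0 = up, 0.006 m = fully down (about 5 N), springs back when released; it would erase the calibration
- red_button_top (a point): centre of the top face of the red button, on a second unit of the same shape
- zero_unit: fixed grey box 75 x 85 x 40 mm with a small display and the red button; origin: centre of its underside
- spare_block: loose spare cream block, 32 x 56 x 40 mm, standing on the bench beyond the rail, not part of the row; origin: centre of its underside
- screwdriver: loose screwdriver lying on the bench, about 200 mm long, along its x axis
- setting_ring: loose steel setting ring lying on the bench, 56 mm across, 18 mm high; origin: centre of its underside
Not all that is in view belongs to the job. Leave any yellow look-alike of the zero_unit alone.

How it is judged (in metres and radians):
On the way, in this order (a step that is already met when the one before it is completed fails the run):
1. all four blocks are home, closed up against the stop (x of target_block in the frame of rail above 0.101 m and x of spacer_a in the frame of rail above 0.068 m and x of spacer_b in the frame of rail above 0.036 m and x of rear_block in the frame of rail above 0.004 m), for 0.2 s.
2. the green button is pressed down (value of joint green_button above 0.0045 m).
At the end, for the whole second after the job is handed in: The cream block is within 3 mm of the stop and each of the others within 4 mm of its closed-up place behind it, flat in the channel and at rest; both buttons are up again, after the green one was pressed at least 4.5 mm of its 6 mm (all of step 1 and value of joint each of green_button, red_button below 0.0015 m and z of each of target_block, spacer_a, spacer_b, rear_block in the frame of rail below 0.015 m and linear speed of each of target_block, spacer_a, spacer_b, rear_block below 0.01 m/s); the robot touches nothing.
It fails at once if a block of the row is lifted or tipped (z of any of target_block, spacer_a, spacer_b, rear_block in the frame of rail above 0.02 m or angle between any of target_block, spacer_a, spacer_b, rear_block's own z axis and vertical above 0.2 rad).
It fails at once if the row comes apart: neighbouring blocks more than 10 mm apart (distance between target_block and spacer_a above 0.042 m or distance between spacer_a and spacer_b above 0.042 m or distance between spacer_b and rear_block above 0.042 m).
It fails at once if the robot pushes on a block other than the blue one, or rams that one with more than 60 N (contact force between any of the fingers, the arm and target_block above 1 N or contact force between any of the fingers, the arm and spacer_a above 1 N or contact force between any of the fingers, the arm and spacer_b above 1 N or contact force between the fingers and rear_block above 60 N).
It fails at once if the green button is pressed while the row is not home, or the red button is pressed at all ((value of joint green_button above 0.003 m and not (x of target_block in the frame of rail above 0.101 m and x of spacer_a in the frame of rail above 0.068 m and x of spacer_b in the frame of rail above 0.036 m and x of rear_block in the frame of rail above 0.004 m)) or value of joint red_button above 0.002 m).
It fails at once if the spare block, screwdriver or setting ring is disturbed (distance of any of spare_block, screwdriver, setting_ring from where it was at the start of the episode above 0.015 m).
It also fails if it takes over 45 s, if anything falls off the work surface, if the arm or the gripper's body presses on something with over 40 N, if the wrist force passes 120 N, or if a joint passes its speed limit or range.

## Working session

There is one attempt and no reset: what is moved stays moved. The work goes in short steps, Python scripts to look and compute and a shell command to move; the robot and the scene stay as the last step left them, time stands still between calls to the robot, and variables do not carry over. Pictures are saved under pics/ and viewed, about 8 in all and at most 12, crops included, and the job is handed in when it is done.

```bash
mkdir -p pics; cat > h.py <<'E'
from rig import ctrl
import numpy as np, cv2
def snap(n,f=None):
    p=ctrl.snapshot(n)
    if f: cv2.imwrite('pics/'+f,p['color'][:,:,::-1])
    return p
def w(p,a):
    return (np.linalg.inv(p['camera_from_world'])@np.r_[a,1])[:3]
def px(p,P):
    c=(p['camera_from_world']@np.r_[P,1])[:3]; return p['cx']+p['fx']*c[0]/-c[2], p['cy']+p['fy']*-c[1]/-c[2]
def cloud(p):
    z=p['range_z'];v,u=np.mgrid[:z.shape[0],:z.shape[1]]
    c=np.stack([(u-p['cx'])/p['fx']*z,-(v-p['cy'])/p['fy']*z,-z,np.ones_like(z)],-1)
    return (c@np.linalg.inv(p['camera_from_world']).T)[...,:3]
E
python3 - <<'E'
from h import *
np.set_printoptions(precision=3,suppress=True)
for cam in ['top','scene']:
    p=snap(cam,cam+'1.png')
    for n in ['rail','stop_face','target_block','spacer_a','rear_block','green_button_top','red_button_top','reading_unit','zero_unit','spare_block','screwdriver','setting_ring']:
        for d in ctrl.tip_of(n,p)[:4]:
            P=w(p,d['at']);print(cam,n,round(d['score'],2),P,np.round(px(p,P)))
print(ctrl.sense())
E
```

```text
top stop_face 0.65 [0.551 0.107 0.035] [224. 190.]
top stop_face 0.62 [ 0.785  0.019 -0.   ] [256. 115.]
top stop_face 0.5 [0.442 0.303 0.062] [153. 226.]
top target_block 0.61 [0.575 0.032 0.012] [250. 183.]
top spacer_a 0.48 [0.584 0.004 0.011] [260. 181.]
top spacer_a 0.47 [ 0.595 -0.028  0.011] [271. 177.]
top spacer_a 0.42 [ 0.785  0.017 -0.002] [256. 115.]
top rear_block 0.47 [ 0.605 -0.054  0.012] [280. 174.]
top green_button_top 0.56 [ 0.485 -0.328  0.06 ] [378. 215.]
top red_button_top 0.55 [0.44  0.302 0.061] [153. 227.]
top red_button_top 0.52 [0.361 0.456 0.062] [ 96. 254.]
top red_button_top 0.47 [0.311 0.322 0.059] [144. 273.]
top red_button_top 0.44 [0.368 0.168 0.063] [201. 254.]
top reading_unit 0.68 [ 0.499 -0.331 -0.005] [372. 212.]
top zero_unit 0.95 [0.376 0.456 0.001] [102. 249.]
top zero_unit 0.85 [ 0.458  0.306 -0.001] [156. 222.]
top zero_unit 0.78 [0.327 0.314 0.003] [151. 267.]
top zero_unit 0.77 [ 0.381  0.164 -0.001] [204. 249.]
top spare_block 0.72 [0.785 0.021 0.001] [255. 115.]
top screwdriver 0.91 [0.714 0.344 0.001] [146. 136.]
top setting_ring 0.73 
[... 970 characters left out ...]
-0.001] [262. 274.]
scene spare_block 0.43 [0.59 0.01 0.01] [234. 211.]
scene screwdriver 0.6 [ 0.718  0.343 -0.003] [364. 217.]
scene setting_ring 0.9 [ 0.713 -0.291  0.002] [133. 284.]
{'clock': 1.3, 'joint_pos': array([-78.038,  19.596,  87.324,  -0.001,  73.074,  -8.363]), 'joint_velocities': array([-0.079,  0.055,  0.037,  0.065, -0.014, -0.043]), 'tau': array([  0.002, -43.356, -24.627,  -0.   ,   0.   ,   0.   ]), 'tcp_pos': array([ 0.182, -0.492,  0.231]), 'ee_rot': array([[ 0.938,  0.347, -0.   ],
       [ 0.347, -0.938, -0.   ],
       [-0.   ,  0.   , -1.   ]]), 'wrist_force': array([ 0.536, -0.402, -0.546]), 'torque': array([0.016, 0.009, 0.039]), 'finger_gap': 1.000274168203071}
```

View pics/top1.png

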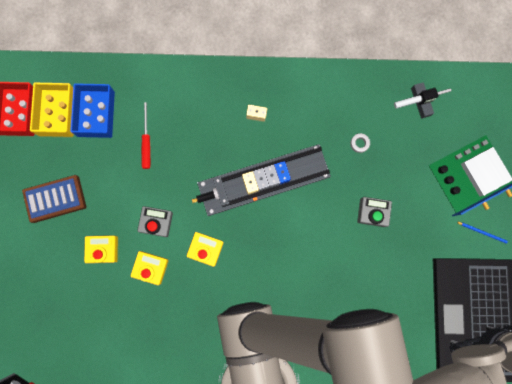

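View pics/scene1.png

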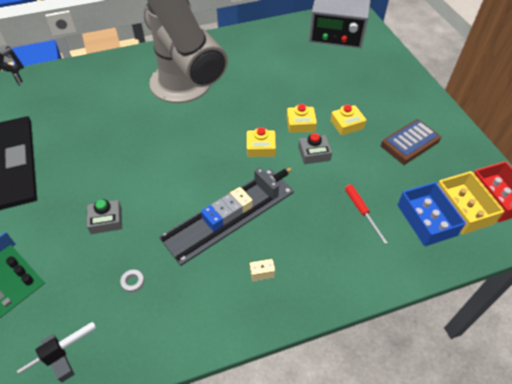

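Top view: the stop is at the left end of the rail (about px 205,190) and the row runs from cream (250,183) to blue (282,174). The green button is on the grey unit (377,215). The red units are on the left, three of them yellow look-alikes. Next I'll refine the geometry from depth.

```bash
cat > geo.py <<'E'
from h import *
np.set_printoptions(precision=4,suppress=True)
def geo(cam='top'):
    p=snap(cam); C=cloud(p); X,Y,Z=C[...,0],C[...,1],C[...,2]; col=p['color'].astype(int)
    near=(np.abs(X-.58)<.14)&(np.abs(Y)<.26)
    m=near&(Z>.006)&(Z<.030)
    r=cv2.minAreaRect((C[m][:,:2]*1000).astype(np.float32)); print('plate',r)
    b=cv2.boxPoints(r)/1000
    e=[b[1]-b[0],b[2]-b[1]]; e=max(e,key=np.linalg.norm); e/=np.linalg.norm(e); e*=np.sign(e[1])
    c=np.array(r[0])/1000; n=np.array([-e[1],e[0]]); print('centre',c,'dir',e)
    t=near&(Z>.042)&(Z<.075)
    s=(C[...,:2]-c)@e; q=(C[...,:2]-c)@n; bl=(col[...,2]>col[...,0]+40)
    row=t&(np.abs(q)<.035)&(s<.112)
    for nm,mm in (('row',row),('blue',row&bl),('stop',t&(s>.112)&(s<.16))):
        if mm.any(): print(nm,'s',np.percentile(s[mm],[0,3,50,97,100]),'q',np.percentile(q[mm],[2,50,98]),'z',np.median(Z[mm]),mm.sum())
    return p,C
if __name__=='__main__':
    for cam in ['top','scene']:
        print(cam);p,C=geo(cam);col=p['color'].astype(int)
        g=(col[...,1]>col[...,0]+60)&(col[...,1]>col[...,2]+60)&(C[...,2]>.045)&(np.hypot(C[...,0]-.485,C[...,1]+.328)<.05)
        print('green',g.sum(),C[g].mean(0),C[g].min(0),C[g].max(0))
E
python3 geo.py
```

```text
top
plate ((580.48876953125, 0.24395751953125), (277.81988525390625, 520.4114990234375), 0.364997923374176)
centre [0.5805 0.0002] dir [-0.0064  1.    ]
row s [-0.0806 -0.0716 -0.0036  0.0484  0.1102] q [-0.034  -0.0065  0.0302] z 0.05134925386766631 799
blue s [-0.0806 -0.0773 -0.0581 -0.0407 -0.0376] q [-0.0346 -0.0173  0.0037] z 0.05115153102287917 157
stop s [0.1121 0.1125 0.1268 0.1558 0.1587] q [-0.0042  0.0344  0.0676] z 0.06211714042797534 238
green 70 [ 0.4825 -0.3263  0.0612] [ 0.4701 -0.3389  0.0512] [ 0.496  -0.3138  0.0686]
scene
plate ((583.1749877929688, 2.544830322265625), (255.5911865234375, 526.8057250976562), 3.345172643661499)
centre [0.5832 0.0025] dir [-0.0584  0.9983]
row s [-0.0826 -0.0756 -0.0048  0.1086  0.1119] q [-0.0338 -0.0064  0.0298] z 0.052295295166633116 856
blue s [-0.0826 -0.0807 -0.0632 -0.0446 -0.04  ] q [-0.0347 -0.015   0.0062] z 0.052310898157783 178
stop s [0.112  0.1125 0.1229 0.156  0.1599] q [-0.0137  0.0161  0.0624] z 0.062137757651608505 224
green 65 [ 0.4875 -0.3255  0.0627] [ 0.4744 -0.3368  0.0587] [ 0.5001 -0.3129  0.0679]
```

```bash
python3 - <<'E'
s=open('geo.py').read()
s=s.replace("    m=near&(Z>.006)&(Z<.030)\n","""    sat=col.max(-1)-col.min(-1)
    m=near&(Z>.005)&(Z<.08)&~((col[...,1]>col[...,0]+25)&(col[...,1]>col[...,2]+10))
    k,l,st,_=cv2.connectedComponentsWithStats(cv2.morphologyEx(m.astype(np.uint8),cv2.MORPH_OPEN,np.ones((3,3)))); m=l==1+st[1:,4].argmax()
    m&=(Z<.03)
    m0=m; d0=np.array([-.336,.942]); 
    pp=C[m][:,:2]; a=(pp-[.59,-.008])@d0; m=m0.copy(); m[m0]=(a<.205)
""")
open('geo.py','w').write(s)
E
python3 geo.py
```

```text
top
plate ((588.4325561523438, -7.41162109375), (103.79478454589844, 379.18603515625), 18.84517478942871)
centre [ 0.5884 -0.0074] dir [-0.323   0.9464]
row s [-0.0689 -0.0649 -0.0039  0.0568  0.0604] q [-0.0273  0.0001  0.027 ] z 0.05171320854872907 889
blue s [-0.0689 -0.0675 -0.0518 -0.0369 -0.0354] q [-0.0267  0.0002  0.0271] z 0.05186075616293606 224
stop s [0.1205 0.1213 0.1338 0.1553 0.1594] q [-0.0403  0.0011  0.0405] z 0.06230311398807997 282
green 70 [ 0.4824 -0.3262  0.0615] [ 0.4701 -0.3386  0.0511] [ 0.4959 -0.3143  0.0684]
scene
plate ((591.6609497070312, -6.5123291015625), (107.70830535888672, 380.0013122558594), 18.640274047851562)
centre [ 0.5917 -0.0065] dir [-0.3196  0.9475]
row s [-0.0702 -0.0678 -0.0088  0.0554  0.0594] q [-0.0278 -0.0027  0.0274] z 0.05222092873479167 925
blue s [-0.0702 -0.0693 -0.0542 -0.037  -0.0355] q [-0.0278 -0.0034  0.0277] z 0.05208385081906686 260
stop s [0.1175 0.1192 0.1272 0.152  0.1587] q [-0.0404 -0.0019  0.041 ] z 0.06242882588078197 324
green 66 [ 0.4872 -0.3256  0.0625] [ 0.4723 -0.3373  0.0574] [ 0.4997 -0.3132  0.0663]
```

The plate fits at 380 x 104 mm. The rail centre is (0.589, -0.007) and its direction (-0.322, 0.947). The row runs from s = -68 mm to +60 mm, so the gap to the stop is 60 mm. I'll go to a point behind the blue block with the fingers shut and the jaw axis across the rail.

```bash
python3 -m jog '{"xyz":[[45,37,0],[90,74,0],[134,111,0],[179,148,0],[223,186,0]],"rotation":[[0,0,0.15],[0,0,0.31],[0,0,0.46],[0,0,0.62],[0,0,0.77]],"fingers":[-1,-1,-1,-1,-1]}' 60
python3 -m jog '{"xyz":[[45,37,0],[90,74,0],[134,111,0],[179,148,0],[223,185,0]],"rotation":[[0,0,0.15],[0,0,0.31],[0,0,0.46],[0,0,0.62],[0,0,0.775]],"fingers":[-1,-1,-1,-1,-1]}'
```

```text
clock: 2.12
tcp_pos: [0.4068, -0.3051, 0.2315]
ee_rot: [[0.427, 0.904, 0.0], [0.904, -0.427, -0.001], [-0.0, 0.001, -1.0]]
wrist_force: [-0.4, -0.7, 0.3]
finger_gap: 0.002
clock: 2.75
tcp_pos: [0.6298, -0.1199, 0.2313]
ee_rot: [[-0.328, 0.945, 0.0], [0.945, 0.328, -0.0], [-0.0, 0.0, -1.0]]
wrist_force: [1.8, -1.2, 0.5]
finger_gap: -0.002
```

```bash
python3 -m jog '{"xyz":[[-2,0,-50],[-2,0,-100],[-2,0,-150],[-2,0,-185],[-2,0,-195]],"rotation":[[0,0,0],[0,0,0],[0,0,0],[0,0,0],[0,0,0]],"fingers":[-1,-1,-1,-1,-1]}'
python3 -m jog '{"xyz":[[0,0,-4],[0,0,-8],[0,0,-10],[0,0,-10]],"rotation":[[0,0,0],[0,0,0],[0,0,0],[0,0,0]],"fingers":[-1,-1,-1,-1]}'
python3 - <<'E'
from h import *
p=snap('top'); cv2.imwrite('pics/t2.png',cv2.resize(p['color'][120:230,180:350,::-1],None,fx=4,fy=4))
E
```

```text
clock: 3.38
tcp_pos: [0.625, -0.1208, 0.0338]
ee_rot: [[-0.323, 0.946, -0.004], [0.946, 0.323, 0.001], [0.003, -0.004, -1.0]]
wrist_force: [-0.2, 0.7, 0.5]
finger_gap: 0.0
clock: 3.88
tcp_pos: [0.6267, -0.1214, 0.0269]
ee_rot: [[-0.323, 0.946, 0.001], [0.946, 0.323, -0.0], [-0.001, 0.001, -1.0]]
wrist_force: [-0.7, 0.6, -0.4]
finger_gap: 0.005
```

View pics/t2.png

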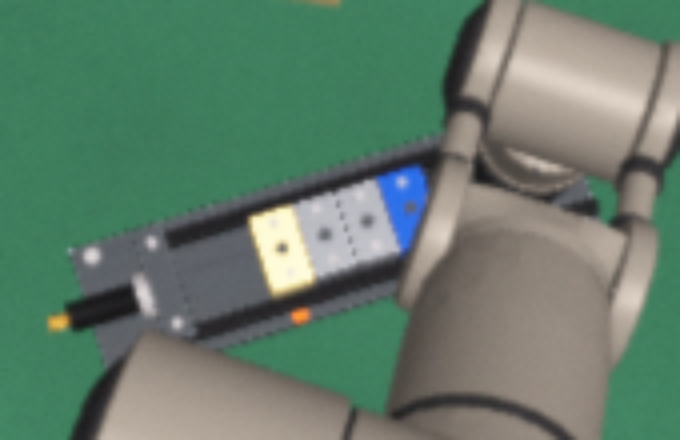

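The gripper is in the channel behind blue, with the row intact. I'll approach 32 mm, then creep.

```bash
python3 -m jog '{"xyz":[[-3.2,9.5,0],[-6.4,18.9,0],[-9,26.5,0],[-10.3,30.3,0],[-10.3,30.3,0]],"rotation":[[0,0,0],[0,0,0],[0,0,0],[0,0,0],[0,0,0]],"fingers":[-1,-1,-1,-1,-1]}'
python3 -m jog '{"xyz":[[-1,2.8,0],[-1.9,5.7,0],[-2.9,8.5,0],[-3.9,11.4,0],[-4.8,14.2,0]],"rotation":[[0,0,0],[0,0,0],[0,0,0],[0,0,0],[0,0,0]],"fingers":[-1,-1,-1,-1,-1]}'
python3 -m jog '{"xyz":[[-1,2.8,0],[-1.9,5.7,0],[-2.9,8.5,0],[-3.9,11.4,0],[-4.8,14.2,0]],"rotation":[[0,0,0],[0,0,0],[0,0,0],[0,0,0],[0,0,0]],"fingers":[-1,-1,-1,-1,-1]}'
python3 geo.py | sed -n 1,6p
```

```text
clock: 4.55
tcp_pos: [0.6161, -0.0906, 0.0264]
ee_rot: [[-0.324, 0.946, 0.0], [0.946, 0.324, -0.0], [-0.0, 0.0, -1.0]]
wrist_force: [0.1, -0.4, -0.4]
finger_gap: -0.0
clock: 5.18
tcp_pos: [0.6114, -0.077, 0.0263]
ee_rot: [[-0.323, 0.946, 0.0], [0.946, 0.323, -0.0], [-0.0, 0.0, -1.0]]
wrist_force: [0.9, -1.9, -0.8]
finger_gap: 0.0
clock: 5.8
tcp_pos: [0.6064, -0.0624, 0.0263]
ee_rot: [[-0.323, 0.946, 0.0], [0.946, 0.323, 0.0], [-0.0, 0.0, -1.0]]
wrist_force: [1.1, -1.6, -1.1]
finger_gap: 0.001
top
plate ((560.9365234375, 72.97998046875), (103.14744567871094, 209.62139892578125), 19.117307662963867)
centre [0.5609 0.073 ] dir [-0.3275  0.9448]
row s [-0.1213 -0.0805 -0.0182  0.0982  0.1112] q [-0.0295 -0.0015  0.0282] z 0.05246400508317839 817
blue s [-0.1213 -0.1209 -0.1173 -0.1141 -0.1137] q [-0.0126 -0.0075  0.0026] z 0.053156306239962925 8
stop s [0.1122 0.1122 0.1184 0.1278 0.1284] q [-0.0066  0.0003  0.0066] z 0.04412716961590557 21
```

Contact force is about 2 N, which is smooth sliding. About 39 mm remain.

```bash
python3 -m jog '{"xyz":[[-1,2.8,0],[-1.9,5.7,0],[-2.9,8.5,0],[-3.9,11.4,0],[-4.8,14.2,0]],"rotation":[[0,0,0],[0,0,0],[0,0,0],[0,0,0],[0,0,0]],"fingers":[-1,-1,-1,-1,-1]}'
python3 -m jog '{"xyz":[[-1,2.8,0],[-1.9,5.7,0],[-2.9,8.5,0],[-3.9,11.4,0],[-4.8,14.2,0]],"rotation":[[0,0,0],[0,0,0],[0,0,0],[0,0,0],[0,0,0]],"fingers":[-1,-1,-1,-1,-1]}'
python3 - <<'E'
from h import *
p=snap('scene'); cv2.imwrite('pics/s3.png',cv2.resize(p['color'][150:270,150:320,::-1],None,fx=4,fy=4))
c=np.array([.589,-.007]);e=np.array([-.322,.947]);n=np.array([-.947,-.322])
for pt in (p,snap('top')):
    C=cloud(pt);s=(C[...,:2]-c)@e;q=(C[...,:2]-c)@n;k=pt['color'].astype(int)
    m=(abs(q)<.025)&(abs(C[...,2]-.052)<.007)&(k[...,0]>k[...,2]+40)&(k[...,0]>150)&(s>0)&(s<.14)
    print('cream s',m.sum(),np.percentile(s[m],[0,3,97,100]) if m.any() else '')
print((ctrl.sense()['tcp_pos'][:2]-c)@e)
E
```

```text
clock: 6.52
tcp_pos: [0.6017, -0.0482, 0.0264]
ee_rot: [[-0.323, 0.946, 0.0], [0.946, 0.323, -0.0], [-0.0, 0.0, -1.0]]
wrist_force: [0.5, -2.6, -1.5]
finger_gap: -0.003
clock: 7.15
tcp_pos: [0.5969, -0.034, 0.0264]
ee_rot: [[-0.323, 0.946, 0.0], [0.946, 0.323, -0.0], [-0.0, 0.0, -1.0]]
wrist_force: [0.3, -3.1, -0.1]
finger_gap: 0.0
cream s 101 [0.07624162 0.07722284 0.11004647 0.11072297]
cream s 69 [0.0780063  0.07837193 0.11041013 0.11067597]
-0.027752293186992686
```

View pics/s3.png

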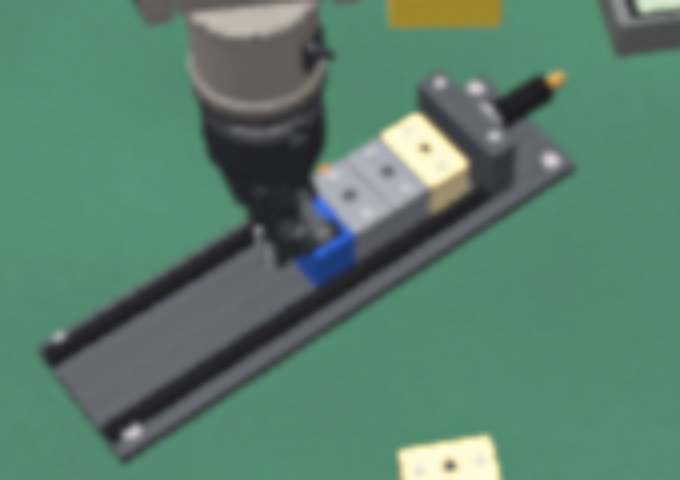

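The row is closed up, with about 9 mm left between cream and the stop. I'll creep on and watch the force.

```bash
python3 -m jog '{"xyz":[[-0.5,1.4,0],[-1,2.8,0],[-1.4,4.3,0],[-1.9,5.7,0],[-2.3,6.6,0]],"rotation":[[0,0,0],[0,0,0],[0,0,0],[0,0,0],[0,0,0]],"fingers":[-1,-1,-1,-1,-1]}'
python3 -m jog '{"xyz":[[-0.2,0.6,0],[-0.4,1.1,0],[-0.5,1.5,0]],"rotation":[[0,0,0],[0,0,0],[0,0,0]],"fingers":[-1,-1,-1]}'
```

```text
clock: 7.88
tcp_pos: [0.5946, -0.0275, 0.0263]
ee_rot: [[-0.323, 0.946, 0.0], [0.946, 0.323, 0.0], [-0.0, 0.0, -1.0]]
wrist_force: [0.9, -2.7, -0.8]
finger_gap: 0.002
clock: 8.25
tcp_pos: [0.5941, -0.0261, 0.0263]
ee_rot: [[-0.323, 0.946, 0.0], [0.946, 0.323, -0.0], [-0.0, 0.0, -1.0]]
wrist_force: [1.3, -2.7, 0.2]
finger_gap: 0.003
```

```bash
python3 -m jog '{"xyz":[[-0.2,0.5,0],[-0.3,0.9,0]],"rotation":[[0,0,0],[0,0,0]],"fingers":[-1,-1]}'
python3 -m jog '{"xyz":[[-0.2,0.5,0],[-0.3,0.9,0]],"rotation":[[0,0,0],[0,0,0]],"fingers":[-1,-1]}'
```

```text
clock: 8.5
tcp_pos: [0.5938, -0.0252, 0.0263]
ee_rot: [[-0.323, 0.946, 0.0], [0.946, 0.323, 0.0], [-0.0, 0.0, -1.0]]
wrist_force: [0.9, -2.2, 0.3]
finger_gap: -0.001
clock: 8.75
tcp_pos: [0.5937, -0.0246, 0.0264]
ee_rot: [[-0.323, 0.946, 0.001], [0.946, 0.323, -0.001], [-0.001, 0.0, -1.0]]
wrist_force: [1.4, -6.0, -1.1]
finger_gap: -0.002
```

Force is rising, so the row is just at the stop. One small push more to confirm.

```bash
python3 -m jog '{"xyz":[[-0.1,0.3,0],[-0.2,0.5,0],[-0.2,0.5,0],[-0.2,0.5,0]],"rotation":[[0,0,0],[0,0,0],[0,0,0],[0,0,0]],"fingers":[-1,-1,-1,-1]}'
python3 - <<'E'
from h import *
p=snap('scene'); cv2.imwrite('pics/s4.png',cv2.resize(p['color'][150:270,150:320,::-1],None,fx=4,fy=4))
c=np.array([.589,-.007]);e=np.array([-.322,.947]);n=np.array([-.947,-.322])
for pt in (p,snap('top')):
    C=cloud(pt);s=(C[...,:2]-c)@e;q=(C[...,:2]-c)@n;k=pt['color'].astype(int)
    m=(abs(q)<.025)&(abs(C[...,2]-.052)<.007)&(k[...,0]>k[...,2]+40)&(k[...,0]>150)&(s>0)&(s<.14)
    print('cream s',m.sum(),np.percentile(s[m],[0,3,97,100]) if m.any() else '')
print((ctrl.sense()['tcp_pos'][:2]-c)@e)
E
```

```text
clock: 9.25
tcp_pos: [0.5939, -0.0245, 0.0264]
ee_rot: [[-0.323, 0.946, 0.001], [0.946, 0.323, -0.001], [-0.001, 0.001, -1.0]]
wrist_force: [2.1, -6.0, -1.1]
finger_gap: -0.004
cream s 100 [0.08678877 0.08800167 0.12097845 0.12235122]
cream s 67 [0.08776901 0.08826563 0.11967684 0.11995909]
-0.018163260361973157
```

View pics/s4.png

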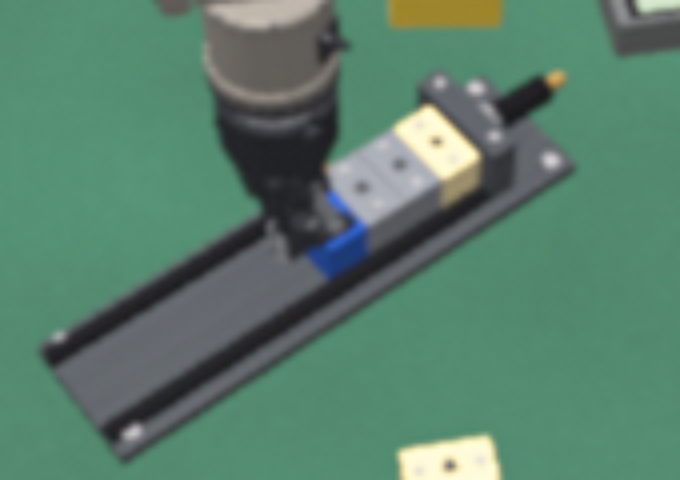

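The TCP has stopped against a steady 6 N, and both cameras put the cream front face at s ≈ 0.120, so the row is home. I'll back off, lift and go over the green button.

```bash
python3 -m jog '{"xyz":[[1.5,-4.5,0],[5,-15,0],[10,-29,0],[10,-29,60],[10,-29,110]],"rotation":[[0,0,0],[0,0,0],[0,0,0],[0,0,0],[0,0,0]],"fingers":[-1,-1,-1,-1,-1]}'
python3 -m jog '{"xyz":[[-23,-54,0],[-46,-108,0],[-70,-162,0],[-94,-216,0],[-118,-271,0]],"rotation":[[0,0,0],[0,0,0],[0,0,0],[0,0,0],[0,0,0]],"fingers":[-1,-1,-1,-1,-1]}'
python3 -m jog '{"xyz":[[0,0,-20],[0,0,-40],[0,0,-50],[0,0,-50],[0,0,-50]],"rotation":[[0,0,0],[0,0,0],[0,0,0],[0,0,0],[0,0,0]],"fingers":[-1,-1,-1,-1,-1]}'
python3 - <<'E'
from h import *
p=snap('scene'); a=cv2.resize(p['color'][140:280,60:310,::-1],None,fx=3,fy=3); cv2.imwrite('pics/s5.png',a)
for d in ctrl.tip_of('green_button_top',p)[:2]: print(d['score'],w(p,d['at']))
E
```

```text
clock: 9.98
tcp_pos: [0.6035, -0.0539, 0.1376]
ee_rot: [[-0.322, 0.947, -0.0], [0.947, 0.322, 0.0], [0.0, -0.0, -1.0]]
wrist_force: [-0.1, 1.0, -0.6]
finger_gap: 0.0
clock: 10.6
tcp_pos: [0.4842, -0.3262, 0.1365]
ee_rot: [[-0.323, 0.947, 0.0], [0.947, 0.323, -0.0], [-0.0, 0.0, -1.0]]
wrist_force: [0.9, -0.3, 0.1]
finger_gap: 0.001
clock: 11.22
tcp_pos: [0.4858, -0.3241, 0.0871]
ee_rot: [[-0.323, 0.946, 0.001], [0.946, 0.323, -0.001], [-0.001, 0.001, -1.0]]
wrist_force: [-0.7, -0.2, 0.5]
finger_gap: 0.003
0.68 [0.57247018 0.06911307 0.00634422]
0.66 [0.44611096 0.30768881 0.06127277]
```

View pics/s5.png

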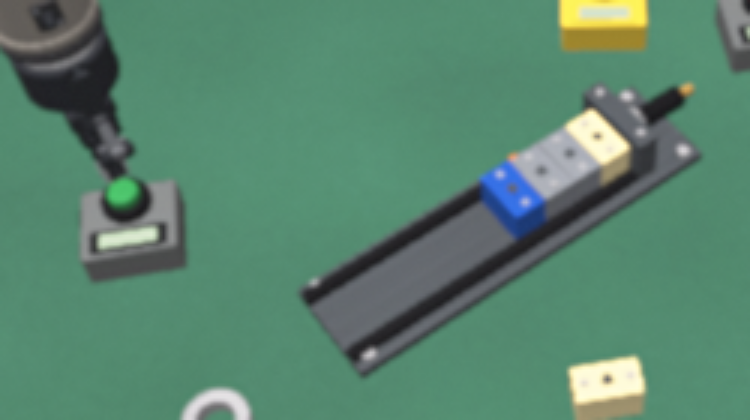

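The row stands closed against the stop, and the fingertips are above the green button. Before pressing I'll check that all four blocks are in place, then descend 2 mm per row.

```bash
python3 - <<'E'
from h import *
c=np.array([.589,-.007]);e=np.array([-.322,.947]);n=np.array([-.947,-.322])
for cam in('top','scene'):
    p=snap(cam);C=cloud(p);s=(C[...,:2]-c)@e;q=(C[...,:2]-c)@n;k=p['color'].astype(int)
    m=(abs(q)<.025)&(abs(C[...,2]-.052)<.006)&(s<.118)&(s>-.1)
    b=m&(k[...,2]>k[...,0]+40);cr=m&(k[...,0]>k[...,2]+40)
    print(cam,'row',np.percentile(s[m],[1,99]),'blue',np.percentile(s[b],[1,99]),'cream',np.percentile(s[cr],[1,99]))
E
python3 -m jog '{"xyz":[[0,-1,-8],[0,-1,-16],[0,-1,-19],[0,-1,-21],[0,-1,-22]],"rotation":[[0,0,0],[0,0,0],[0,0,0],[0,0,0],[0,0,0]],"fingers":[-1,-1,-1,-1,-1]}'
python3 -m jog '{"xyz":[[0,0,-1],[0,0,-2],[0,0,-3],[0,0,-3]],"rotation":[[0,0,0],[0,0,0],[0,0,0],[0,0,0]],"fingers":[-1,-1,-1,-1]}'
```

```text
top row [-0.00595284  0.11677877] blue [-0.00692351  0.0246513 ] cream [0.08799225 0.11794274]
scene row [-0.00796748  0.11651727] blue [-0.00896971  0.02489661] cream [0.07885882 0.11720715]
clock: 12.05
tcp_pos: [0.4854, -0.3248, 0.0642]
ee_rot: [[-0.323, 0.946, 0.0], [0.946, 0.323, 0.0], [-0.0, 0.0, -1.0]]
wrist_force: [0.4, -0.5, -0.5]
finger_gap: -0.001
clock: 12.55
tcp_pos: [0.4854, -0.3248, 0.0615]
ee_rot: [[-0.323, 0.946, 0.0], [0.946, 0.323, -0.0], [-0.0, 0.0, -1.0]]
wrist_force: [-0.3, -0.2, 1.9]
finger_gap: 0.004
```

Contact at about z = 62 mm. I'll press on until the force goes past the 5 N bottom.

```bash
python3 -m jog '{"xyz":[[0,0,-1],[0,0,-2],[0,0,-3],[0,0,-4],[0,0,-4]],"rotation":[[0,0,0],[0,0,0],[0,0,0],[0,0,0],[0,0,0]],"fingers":[-1,-1,-1,-1,-1]}'
python3 -m jog '{"xyz":[[0,0,-0.7],[0,0,-1.4],[0,0,-2],[0,0,-2]],"rotation":[[0,0,0],[0,0,0],[0,0,0],[0,0,0]],"fingers":[-1,-1,-1,-1]}'
```

```text
clock: 13.18
tcp_pos: [0.4854, -0.3249, 0.0574]
ee_rot: [[-0.323, 0.946, 0.0], [0.946, 0.323, -0.0], [-0.0, 0.0, -1.0]]
wrist_force: [-0.6, -0.0, 4.4]
finger_gap: 0.004
clock: 13.68
tcp_pos: [0.4854, -0.3249, 0.056]
ee_rot: [[-0.323, 0.946, 0.0], [0.946, 0.323, -0.0], [-0.001, 0.0, -1.0]]
wrist_force: [-2.7, 1.7, 9.8]
finger_gap: -0.001
```

It has bottomed: the force reached 9.8 N and travel stopped. Release and check.

```bash
python3 -m jog '{"xyz":[[0,0,4],[0,0,12],[0,0,50],[0,0,100],[0,0,100]],"rotation":[[0,0,0],[0,0,0],[0,0,0],[0,0,0],[0,0,0]],"fingers":[-1,-1,-1,-1,-1]}'
python3 - <<'E'
from h import *
c=np.array([.589,-.007]);e=np.array([-.322,.947]);n=np.array([-.947,-.322])
for cam in('top','scene'):
    p=snap(cam);C=cloud(p);s=(C[...,:2]-c)@e;q=(C[...,:2]-c)@n;k=p['color'].astype(int)
    m=(abs(q)<.025)&(abs(C[...,2]-.052)<.006)&(s<.118)&(s>-.1)
    b=m&(k[...,2]>k[...,0]+40);cr=m&(k[...,0]>k[...,2]+40)
    print(cam,'row',np.percentile(s[m],[1,99]),'blue',np.percentile(s[b],[1,99]))
    g=(k[...,1]>k[...,0]+60)&(k[...,1]>k[...,2]+60)&(C[...,2]>.045)&(np.hypot(C[...,0]-.485,C[...,1]+.326)<.03)
    print('green z',g.sum(),np.median(C[g],0))
cv2.imwrite('pics/s6.png',cv2.resize(p['color'][140:280,60:310,::-1],None,fx=3,fy=3))
E
```

```text
clock: 14.3
tcp_pos: [0.487, -0.3262, 0.1594]
ee_rot: [[-0.323, 0.946, 0.006], [0.946, 0.323, -0.005], [-0.007, 0.004, -1.0]]
wrist_force: [-0.4, -0.4, -0.2]
finger_gap: -0.0
top row [-0.00607468  0.1166999 ] blue [-0.00708746  0.02458705]
green z 60 [ 0.48460503 -0.3253667   0.06152886]
scene row [-0.00834112  0.11637982] blue [-0.0085132   0.02488188]
green z 66 [ 0.48720299 -0.32575816  0.0623039 ]
```

View pics/s6.png

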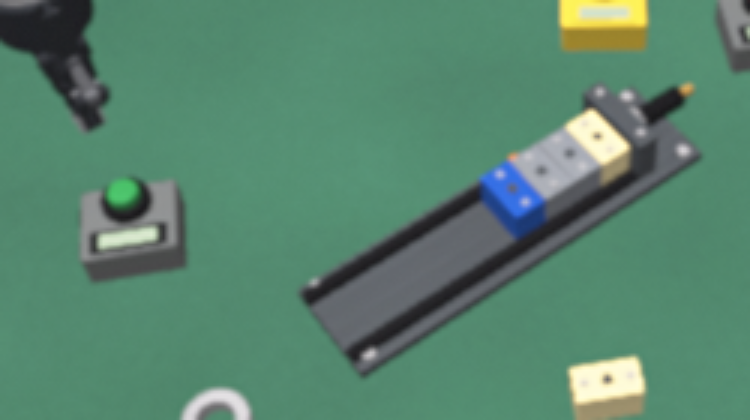

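The row is home and closed up, the green button is up again, and the robot is clear of everything.

```bash
python3 -c "
from rig import ctrl
print(ctrl.finish_job())"
```

```text
the job is handed in; nothing more can be done
None
```

The row is home against the stop, the green button was pressed and released, and I handed the job in at about 14.5 s of the 45 s allowed. `finish_job` gives no verdict, so the points below rest on my own checks.

- **Push:** I pushed only on the blue block with the fingers shut. Readings were about 2–3 N while sliding and a steady 6 N once the tool stopped moving at the stop.
- **Row:** At the end the blue block's rear face measured −6 to −8.5 mm along the rail, against −8 mm nominal. With the gripper still against the row, the cream front face measured about 120–122 mm, against the stop at 120 mm. The last picture shows all four blocks closed up and flat.
- **Green button:** Contact came at about z = 62 mm and I pressed to 56 mm, where the force reached 9.8 N, past the roughly 5 N needed. That is about 6 mm of travel; the joint value itself can't be read. Afterwards the top measured 62 mm again, so it sprang back.
- **Other things:** The arm stayed away from the red button, spare block, screwdriver and ring. I didn't re-measure their positions at the end.
- **Disagreements:** The two cameras differed by 2–3 mm on the rail and the button. During the approach to the button, the network reported two wrong places for it, which I ignored in favour of depth and colour. One automatic plate fit also failed because the arm hid the rail, and I used the earlier fit instead.

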